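# Stop the bench supply and prove the red terminal dead

## Task

Switch the bench supply off by pressing the red stop button on the white electrical box fully down and letting it come back up, leaving the green start button alone. Then draw the yellow test pen out of the tool rack and set its pin on the middle of the brass screw of the red terminal, pen upright, pressed lightly so that the sprung pin goes about half-way in; touch neither of the other two terminals with the pen and leave the other tools where they are. The job finishes with the robot still holding the pen steadily on that screw: do not put it down or let go.

Things in the scene. Friction and masses are not known exactly. Their poses are not given: they have to be found in the camera images.
- stop_top (a point): Centre of the top face of the red STOP push button, a round cap 28 mm across in a steel collar 44 mm across, on the closed half of the white plastic electrical box (160 x 230 x 80 mm, fixed to the bench). The button moves straight down. Its top stands 22 mm over the box lid (102 mm over the bench) and 10 mm over its collar.
- stop (a joint): Travel of the red stop button in m: 0 up, 0.006 fully down. Spring return; it starts to move at 1.5 N and is fully down at 5 N.
- start_top (a point): Centre of the top face of the green START push button, same size, 60 mm from the red one. Not to be pressed.
- start (a joint): Travel of the green start button in m, 0 up, 0.006 fully down.
- red_screw (a point): The spot to be probed: centre of the flat top of the brass screw head (12 mm across, 3 mm high) of the red rail terminal. Three terminals (red, blue, green, 22 mm wide, 24 mm apart, in any order) stand in a row in the open half of the box; the screw tops face up, 61 mm over the bench and 19 mm below the box rim. The open half is 150 mm across the row and 110 mm along it inside.
- blue_screw (a point): Same point on the blue terminal. Not to be touched with the pen.
- green_screw (a point): Same point on the green terminal. Not to be touched with the pen.
- pen_grip (a point): Point on the axis of the test pen to grip it at, 40 mm below the top of its yellow handle (24 mm across, 79 mm long). The pen is round, 160 mm long, 0.06 to 0.13 kg, and stands upright, pin down, in an end hole of the rack; its finger guard (30 mm across, under the handle) rests on the rack. The pin's end lies 125 mm below this point while the pin is out. z points from pin to handle.
- pen_tip (a point): The rounded end of the pen's brass pin (4 mm across, stands 12 mm out of the black shaft, which is 8 mm across and 63 mm long below the finger guard), on the pen's axis. In the rack it hangs 15 mm over the bench. To draw the pen out, raise it by 80 mm or more.
- pen_pin (a joint): How far the sprung pin has been pushed into the pen, in m: 0 fully out, 0.008 fully in. It starts to move at 1 N and takes 5 N at 0.008; half-way (0.004) is 3 N.
- rack: Wooden tool rack fixed to the bench, 60 x 165 mm, 90 mm high: a 12 mm board on two end cheeks with three 16 mm holes in a row along its y axis, 55 mm apart. Origin at the centre of its underside. The pen stands in one end hole, the red screwdriver in the other, the middle one is empty.
- screwdriver: Red screwdriver standing in the rack, tip down, handle 28 mm across, its top 188 mm over the bench; origin at its tip. Bystander, as are the next three.
- insulator: Grey ribbed ceramic insulator standing on the bench, 62 mm across, 90 mm high; origin at the centre of its underside.
- flashlight: Aluminium flashlight lying on the bench, 36 mm thick, 145 mm long along its x axis; origin under its middle.
- ratchet: Steel ratchet lying on the bench, 200 mm long along its x axis, up to 32 mm high; origin under its middle.
Things that resemble listed ones, but are neither listed nor needed, are in the scene too. Of the things like the part that bears pen_grip, leave any that is blue; of the rest the larger one is meant.

How it is judged:
By the outcome, as a careful person would: the job done as asked, in the order asked, and still so for the second after the job is handed in, while the arm keeps its last pose, push and grip.
It also fails if it takes over 61 s, if anything falls off the work surface, if the arm or the gripper's body presses on something with over 40 N, if the wrist force passes 120 N, or if a joint passes its speed limit or range.

## Robot

A 6-joint arm with a two-finger parallel gripper is mounted at the origin on the work surface. World frame = base frame: x ahead of the robot, y to its left, z up, the work surface at z = 0. Lengths are in m, angles in rad, forces in N, time in s.
With the tool pointing down it reaches from about 0.375 to 0.9 m from the base axis. Payload 3.1 kg.
Tool frame: the origin (TCP) lies on the centre line of the jaws, within the pads' length; the fingertips stand 25 mm ahead of it and the grasp point (between the pads) lies 6 mm ahead of it (manip.tips_ahead is the distance from the TCP to the fingertips, in m); z points along the fingers, y is the direction in which the jaws open and shut (so a half turn about z gives the same grasp; the last joint's range is limited). The gripper opens to 85 mm and grips with 20 to 120 N. Pads are 22 mm wide; open, the fingers measure 114 mm over their backs; the gripper's body (76 mm by 85 mm) begins 54 mm behind the grasp point. The pads swing forward as they close: fully open they stand 13 mm farther back than shut.
Start: joints at [1.135, 0.527, 1.433, -0, 1.181, -0.178], TCP at [0.159, 0.604, 0.256] pointing down, gripper open.
Joint ranges: [-3.08, 3.08], [-0.75, 2.2], [0.22, 2.44], [-1.43, 4.57], [0, 2.65], [-2.85, 2.85]. Speed limits (rad/s): [2.79, 2.79, 3.14, 3.14, 3.14, 3.14].

## Interface

Orientations are given as a unit quaternion [x, y, z, w].
In Python, from station import manip gives the robot as it stands.
- The arm moves only by the tool play_rows, never from a script. Its argument "steps" is a list that holds one entry, the list of rows, each a list of 6 numbers: the shift along the tool's x, y, z in m, then the turn, a rotation vector about the tool's x, y, z in degrees. In form: [[[x, y, z, rx, ry, rz], ...]]. A call has 1 to 10 rows; each row shifts and turns the commanded pose from where the row before left it, along the tool's axes as they then stand; what a row does not reach is not made up. A row lasts 1/8 s, in which the tool goes at most 62.5 mm and 10.7 degrees, less where a joint would pass 70% of its speed; a pose out of reach is approached as far as the arm can. A call is refused whole if a number of a shift passes 0.0625 or a number of a turn 10.7, either way. A call with a gripper value outside its range is refused whole. "fingers" is the opening, from 0 (shut) to 1 (fully open), set as the call begins (left out, the last holds). The fingers move at their own pace and stop on an object; "squeeze" is the grip in N (left out, the last holds). Time passes only in rows, so rows that do not move let the fingers close. It gives the time, the measured TCP pose, the force and the opening at its end, in the units of the state.
- manip.sense(): the state, without advancing time (a new reading comes with each control period).
- manip.snapshot(name): name is "scene" or "top" or "wrist"; returns a dict with "img" (420x560x3 uint8, red, green, blue), "K" (3x3 intrinsics, pixels), "world_from_camera" (4x4, takes a point from camera to world coordinates). Camera axes: x right, y down, z forward; pixel columns grow to the right and rows downward; lengths in m; the calibration is good to about 2 mm. A picture is of the moment at which its call begins. There is no depth.
- manip.sign_off(): hands the job in, once; it reports no verdict.
Trained networks look in a picture, given as the dict that the camera call returned (one of the last four; its "shot" number tells which), for a name from the list of things; names that differ only in an ending like _2 or _b are one class to them, and where a whole thing is asked for, a point or a joint stands for the part that bears it (a point fixed in the world has none). Each returns a list of dicts, best first, with "score" (0 to 1); they miss things now and then, are a little off and sometimes report something else, mostly with a low value. They report only what shows in the picture. A call takes as long as a camera call. They do not tell look-alikes from the thing itself.
- manip.regions_of(label, picture): "pixels" (420x560 bool, what is visible of it) and "rect" ([left, top, right, bottom] in pixels, round what is visible of it).
- manip.pinpoint(label, picture): "point" ([column, row] in pixels: a listed point, or the origin of a listed thing).
The state is a dict: "t": time; "q": joint angles; "qd": joint speeds; "tau": joint torques, N m; "tcp_pos": TCP position; "tool_rot": TCP orientation; "force": force on the tool from outside, world axes, zero at the start; "ft_torque": the same for the moment, N m; "finger_gap": opening from 0.0 (shut) to 1.0 (fully open).
Only numpy, scipy, OpenCV 4.12 (cv2) and the standard library are available. Lean on these libraries where they do the work, as an engineer would, in place of code of your own. Each camera call takes 0.05 s, during which the arm holds its last target.

## Working session

There is one attempt and no reset: what is moved stays moved. The work goes in short steps, Python scripts to look and compute and a tool call to move; the robot and the scene stay as the last step left them, time stands still between calls to the robot, and variables do not carry over. Pictures are saved under pics/ and viewed, and the job is handed in when it is done.

Besides the shell and the picture viewer there is one more tool, called after ">>>" by a JSON object that holds its "name" and its "arguments", one argument or row to a line. play_rows: Moves the arm, as the interface text tells. Its arguments: {"type":"object","properties":{"steps":{"type":"array"},"fingers":{"type":"number"},"squeeze":{"type":"number"}},"required":["steps"]}

```bash
mkdir -p pics; ls; cat > h.py <<'E'
import numpy as np, cv2
from station import manip
from scipy.spatial.transform import Rotation as R
def snap(n,f):
    s=manip.snapshot(n); cv2.imwrite('pics/'+f+'.png',s['img'][:,:,::-1]); return s
def onplane(s,p,z):
    M=np.array(s['world_from_camera']);K=np.array(s['K'])
    d=M[:3,:3]@np.linalg.solve(K,[p[0],p[1],1.]);o=M[:3,3]
    return o+d*(z-o[2])/d[2]
def proj(s,P):
    M=np.linalg.inv(np.array(s['world_from_camera']));c=M[:3,:3]@np.array(P)+M[:3,3]
    u=np.array(s['K'])@c;return u[:2]/u[2]
Z=dict(stop_top=.102,start_top=.102,red_screw=.061,blue_screw=.061,green_screw=.061,pen_grip=.140,rack=0,screwdriver=.0,insulator=0,flashlight=0,ratchet=0)
E
python3 - <<'E'
from h import *
st=manip.sense();print(st)
for n in ['top','scene']:
    s=snap(n,n+'0')
    for l,z in Z.items():
        for d in manip.pinpoint(l,s)[:4]:
            print(n,l,round(d['score'],2),np.round(d['point'],1),onplane(s,d['point'],z).round(4))
E
```

```text
pics
{'t': 0.0, 'q': array([ 1.13551390e+00,  5.28449983e-01,  1.43392303e+00, -1.42639176e-05,
        1.18143000e+00, -1.78534063e-01]), 'qd': array([-0.00030352, -0.00225405,  0.00161807,  0.00071333,  0.0013366 ,
        0.00023338]), 'tau': array([ 1.45813206e-04, -4.42360246e+01, -1.78023112e+01, -2.54829692e-04,
        8.48631462e-03, -6.26502327e-06]), 'tcp_pos': array([0.15841404, 0.60388599, 0.25533693]), 'tool_rot': array([ 1.28019102e-01,  9.91771086e-01, -1.05552944e-03, -3.27601945e-04]), 'force': array([-0.49549271,  0.1347513 , -0.77939775]), 'ft_torque': array([-0.00824164, -0.03193262, -0.01026495]), 'finger_gap': 0.9972270545871639}
top stop_top 0.6 [196.6 265.9] [0.5062 0.1379 0.102 ]
top start_top 0.7 [129.8 226.9] [0.581  0.2633 0.102 ]
top start_top 0.3 [242.1 162.2] [0.7031 0.0529 0.102 ]
top red_screw 0.83 [197.1 267.1] [0.5069 0.1428 0.061 ]
top red_screw 0.17 [238.1 162.6] [0.7138 0.0632 0.061 ]
top blue_screw 0.85 [171.  256.6] [0.528  0.1933 0.061 ]
top green_screw 0.59 [185.3 260.7] [0.5196 0.1657 0.061 ]
top pen_grip 0.75 [382.6 226.5] [ 0.5688 -0.2029
[... 705 characters left out ...]
lue_screw 0.72 [393.9 233.5] [0.5274 0.1921 0.061 ]
scene blue_screw 0.32 [426.2 254.9] [0.5518 0.2595 0.061 ]
scene green_screw 0.89 [377.4 226.6] [0.5239 0.1584 0.061 ]
scene pen_grip 0.85 [197.1 156.4] [ 0.564  -0.2123  0.14  ]
scene pen_grip 0.81 [152.8 184.2] [ 0.6643 -0.2483  0.14  ]
scene pen_grip 0.66 [163.7 155.1] [ 0.588  -0.2753  0.14  ]
scene rack 0.7 [232.5 209.4] [ 0.5563 -0.1499  0.    ]
scene screwdriver 0.65 [257.6 208.3] [ 0.5308 -0.1011  0.    ]
scene screwdriver 0.6 [379.3 225.4] [0.468 0.156 0.   ]
scene insulator 0.68 [292.8 315.9] [0.7372 0.0723 0.    ]
scene flashlight 0.88 [358.6 349.7] [0.7491 0.2012 0.    ]
scene ratchet 0.88 [169.6 269.3] [ 0.7447 -0.1889  0.    ]
```

View pics/top0.png

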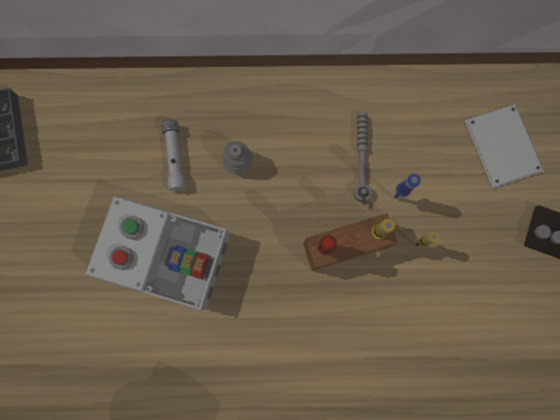

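View pics/scene0.png

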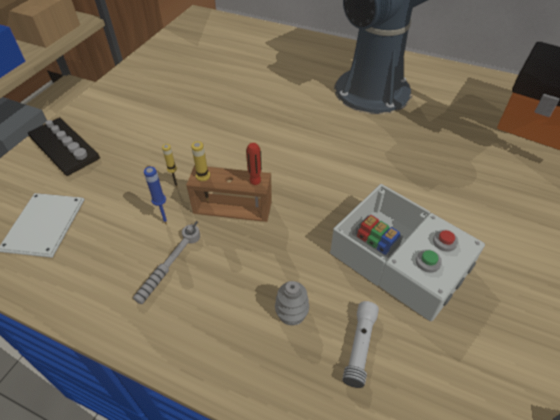

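The top view shows the red stop at about (120,258), green start at (130,227), and terminals blue, green, red at about (175,258), (187,262), (200,265). The rack's yellow pen is at (383,229). The small yellow pen at (428,240) and the blue one are look-alikes. I'll refine these by colour next.

```bash
cat >> h.py <<'E'
def blob(s,box,col):
    im=s['img'].astype(int);r,g,b=im[...,0],im[...,1],im[...,2]
    m={'red':(r>1.8*g)&(r>1.8*b)&(r>60),'green':(g>1.4*r)&(g>1.25*b)&(g>50),'yellow':(r>1.6*b)&(g>1.5*b)&(r>110),'brass':(r>1.3*b)&(g>1.15*b)&(r<1.6*g)}[col]
    k=np.zeros(m.shape,bool);x0,y0,x1,y1=box;k[y0:y1,x0:x1]=1;m=m&k
    n,lab,stt,c=cv2.connectedComponentsWithStats(m.astype(np.uint8))
    i=1+np.argmax(stt[1:,4]);return c[i],stt[i]
def plan(target,quat=None,st=None,tcp=None):
    """shift in tool axes from current tcp to target"""
    st=st or manip.sense();r=R.from_quat(st['tool_rot'])
    d=r.inv().apply(np.array(target)-st['tcp_pos']);print('tool shift',d.round(4))
    if quat is not None: print('rotvec tool deg',np.degrees((r.inv()*R.from_quat(quat)).as_rotvec()).round(2))
E
python3 - <<'E'
from h import *
print(manip.tips_ahead)
a=snap('top','top1');b=snap('scene','scene1')
for s,bx in ((a,[(108,246,134,270),(118,214,142,240)]),(b,[(435,225,470,252),(414,246,446,272)])):
    for x,c in zip(bx,('red','green')):
        p,t=blob(s,x,c);print(c,p,t,onplane(s,p,.099).round(4), onplane(s,p,.102).round(4))
cv2.imwrite('pics/c1.png',cv2.resize(a['img'][190:310,80:240,::-1],None,fx=5,fy=5,interpolation=2))
cv2.imwrite('pics/c2.png',cv2.resize(b['img'][180:310,320:490,::-1],None,fx=4.5,fy=4.5,interpolation=2))
E
```

```text
0.025
red [119.08860759 256.78481013] [112 250  15  14 158] [0.5257 0.2821 0.099 ] [0.5254 0.2812 0.102 ]
green [129.85443038 226.34810127] [123 220  15  14 158] [0.5825 0.2641 0.099 ] [0.5821 0.2633 0.102 ]
red [446.70945946 236.79054054] [440 231  15  13 148] [0.5274 0.282  0.099 ] [0.53   0.2817 0.102 ]
green [429.65168539 257.2752809 ] [422 251  16  14 178] [0.5846 0.2637 0.099 ] [0.587  0.2635 0.102 ]
```

View pics/c1.png

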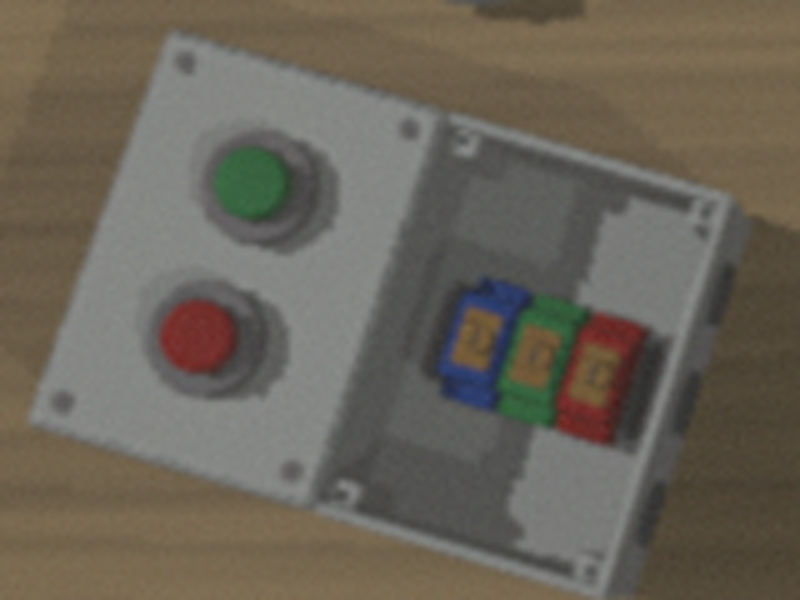

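View pics/c2.png

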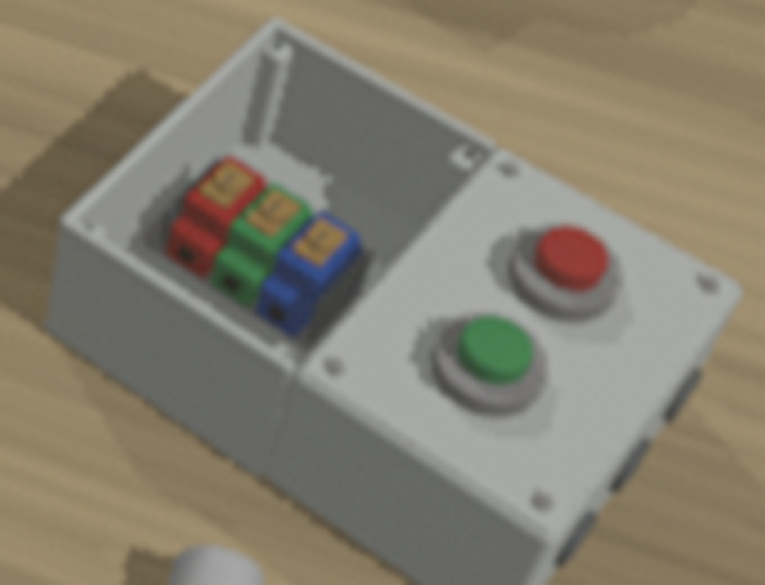

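```bash
python3 - <<'E'
from h import *
a=manip.sense();print(R.from_quat(a['tool_rot']).as_matrix().round(3))
plan([.526,.281,.20])
E
```

```text
[[-0.967  0.254 -0.   ]
 [ 0.254  0.967 -0.   ]
 [ 0.    -0.    -1.   ]]
tool shift [-0.4374 -0.2196  0.0563]
```

>>> {"name": "play_rows", "arguments": {
  "steps": [
    [[-0.0486, -0.0244, 0.006, 0, 0, 0], [-0.0486, -0.0244, 0.006, 0, 0, 0], [-0.0486, -0.0244, 0.006, 0, 0, 0], [-0.0486, -0.0244, 0.006, 0, 0, 0], [-0.0486, -0.0244, 0.006, 0, 0, 0], [-0.0486, -0.0244, 0.006, 0, 0, 0], [-0.0486, -0.0244, 0.006, 0, 0, 0], [-0.0486, -0.0244, 0.006, 0, 0, 0], [-0.0486, -0.0244, 0.006, 0, 0, 0], [0, 0, 0, 0, 0, 0]]
  ],
  "fingers": 0
}}

```text
t: 2.55
tcp_pos: [0.5294, 0.2782, 0.2019]
tool_rot: [0.131, 0.991, 0.0, 0.001]
force: [-1.1, 1.6, -0.2]
finger_gap: -0.001
```

```bash
python3 - <<'E'
from h import *
s=snap('wrist','w1');a=manip.sense();print(a['tcp_pos'],a['tool_rot'],a['force'])
print('tip px',proj(s,[*a['tcp_pos'][:2],a['tcp_pos'][2]-.025]),'stop',proj(s,[.526,.281,.102]),np.round(s['world_from_camera'],3))
for l in ['stop_top','start_top','red_screw','blue_screw','green_screw']:
  for d in manip.pinpoint(l,s)[:3]: print(l,round(d['score'],2),np.round(d['point'],1),onplane(s,d['point'],Z[l]).round(4))
plan([.526,.281,.135])
E
```

```text
[0.5272464  0.27959596 0.20198128] [ 1.29824882e-01  9.91536923e-01  4.54573883e-05 -1.69455899e-04] [-0.62968039  0.57275008 -0.24284448]
tip px [283.608931   259.99766764] stop [284.20759764 211.04750301] [[ 0.26   0.919  0.296  0.454]
 [ 0.966 -0.247 -0.08   0.298]
 [-0.     0.306 -0.952  0.32 ]
 [ 0.     0.     0.     1.   ]]
stop_top 0.86 [283.9 212.1] [0.5268 0.2806 0.102 ]
start_top 0.61 [168.8 371.3] [0.6478 0.1397 0.102 ]
red_screw 0.93 [128.1 223.4] [0.5141 0.1374 0.061 ]
blue_screw 0.66 [182.8 224.5] [0.5281 0.1852 0.061 ]
blue_screw 0.43 [130.5 220.8] [0.5123 0.1406 0.061 ]
green_screw 0.64 [159.7 219.1] [0.5177 0.1668 0.061 ]
tool shift [-0.0014 -0.0008  0.0675]
```

View pics/w1.png

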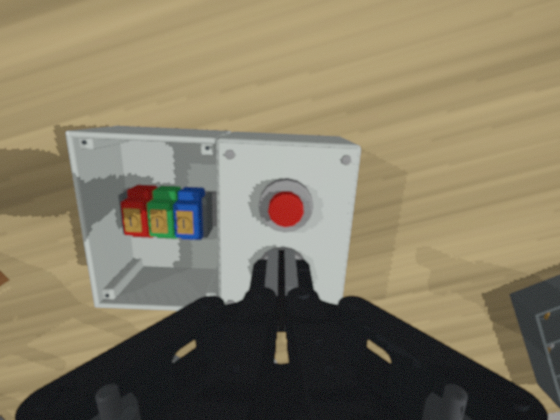

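The wrist view confirms the stop button at (284,210), which agrees with the other views to about 1 mm. Descending.

>>> {"name": "play_rows", "arguments": {
  "steps": [
    [[-0.001, -0.0005, 0.022, 0, 0, 0], [0, 0, 0.022, 0, 0, 0], [0, 0, 0.02, 0, 0, 0], [0, 0, 0.006, 0, 0, 0], [0, 0, 0.004, 0, 0, 0], [0, 0, 0, 0, 0, 0], [0, 0, 0, 0, 0, 0]]
  ]
}}

```text
t: 3.72
tcp_pos: [0.5272, 0.2805, 0.1291]
tool_rot: [0.128, 0.992, 0.0, 0.001]
force: [-0.4, -0.1, 0.1]
finger_gap: -0.0
```

>>> {"name": "play_rows", "arguments": {
  "steps": [
    [[0, 0, 0.002, 0, 0, 0], [0, 0, 0.002, 0, 0, 0], [0, 0, 0.0015, 0, 0, 0], [0, 0, 0, 0, 0, 0]]
  ]
}}

```text
t: 4.22
tcp_pos: [0.5273, 0.2804, 0.1232]
tool_rot: [0.128, 0.992, 0.0, 0.001]
force: [0.0, 0.6, 5.0]
finger_gap: 0.002
```

>>> {"name": "play_rows", "arguments": {
  "steps": [
    [[0, 0, 0.002, 0, 0, 0], [0, 0, 0.002, 0, 0, 0], [0, 0, 0, 0, 0, 0], [0, 0, 0, 0, 0, 0]]
  ]
}}

```text
t: 4.72
tcp_pos: [0.5273, 0.2804, 0.1209]
tool_rot: [0.128, 0.992, 0.0, 0.001]
force: [-2.7, -0.7, 14.5]
finger_gap: 0.0
```

```bash
python3 - <<'E'
from h import *
a=manip.sense();print(a['tcp_pos'],a['force'])
s=snap('wrist','w2')
E
```

```text
[0.52734428 0.28041008 0.1209158 ] [-2.71253315 -0.73271884 14.50801945]
```

View pics/w2.png

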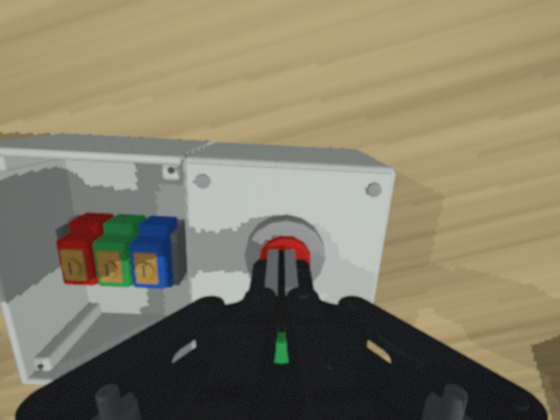

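The button is fully down: 14.5 N and 6 mm of travel. Releasing it, then going over the terminals for a look.

>>> {"name": "play_rows", "arguments": {
  "steps": [
    [[0, 0, -0.01, 0, 0, 0], [0, 0, -0.03, 0, 0, 0], [0, 0, -0.05, 0, 0, 0], [0, -0.04, -0.03, 0, 0, 0], [0, -0.05, 0, 0, 0, 0], [0, -0.05, 0, 0, 0, 0], [0, 0, 0, 0, 0, 0], [0, 0, 0, 0, 0, 0]]
  ]
}}

```text
t: 5.78
tcp_pos: [0.4912, 0.145, 0.2385]
tool_rot: [0.128, 0.992, 0.0, -0.0]
force: [0.1, 1.1, 0.4]
finger_gap: 0.001
```

```bash
python3 - <<'E'
from h import *
a=manip.sense();print(a['tcp_pos'],a['force'])
s=snap('wrist','w3')
for l in ['stop_top','start_top','red_screw','blue_screw','green_screw']:
  for d in manip.pinpoint(l,s)[:3]: print(l,round(d['score'],2),np.round(d['point'],1),onplane(s,d['point'],Z[l]).round(4))
E
```

```text
[0.49124682 0.14497944 0.23851286] [0.07348908 1.06328539 0.3554217 ]
stop_top 0.63 [442.7 204. ] [0.5287 0.281  0.102 ]
start_top 0.61 [429.9 261.3] [0.5821 0.2639 0.102 ]
red_screw 0.57 [284.7 212.6] [0.5148 0.142  0.061 ]
blue_screw 0.73 [330.  214.4] [0.5286 0.1866 0.061 ]
green_screw 0.59 [307.6 211.2] [0.5193 0.1651 0.061 ]
green_screw 0.24 [284.5 213.9] [0.5161 0.1414 0.061 ]
```

View pics/w3.png

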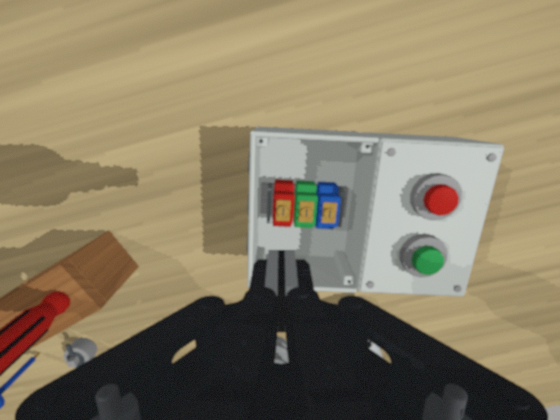

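```bash
python3 - <<'E'
import cv2
i=cv2.imread('pics/w3.png');cv2.imwrite('pics/c3.png',cv2.resize(i[170:240,260:350],None,fx=8,fy=8,interpolation=0))
E
```

```text
(no output)
```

View pics/c3.png

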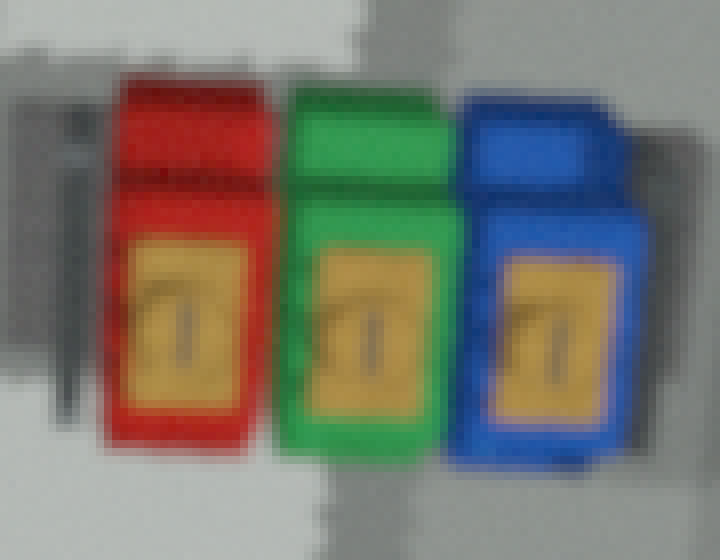

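```bash
python3 - <<'E'
from h import *
s=manip.snapshot('wrist')
P=[onplane(s,p,.061) for p in ((282.5,211.1),(306.,212.2),(329.2,213.2))]
for p in P: print(p.round(4))
print(np.linalg.norm(P[1]-P[0]),np.linalg.norm(P[2]-P[1]))
t=snap('top','t2')
c=[proj(t,p) for p in P];print(c)
cv2.imwrite('pics/c4.png',cv2.resize(t['img'][240:280,160:220,::-1],None,fx=12,fy=12,interpolation=0))
u=t['img'][180:300,290:460,::-1];cv2.imwrite('pics/c5.png',cv2.resize(u,None,fx=4.5,fy=4.5,interpolation=2))
for l in ['pen_grip','pen_tip','rack','screwdriver']:
  for d in manip.pinpoint(l,t)[:3]: print(l,round(d['score'],2),np.round(d['point'],1),onplane(t,d['point'],dict(Z,pen_tip=.015)[l]).round(4))
E
```

```text
[0.5129 0.1409 0.061 ]
[0.5201 0.164  0.061 ]
[0.5272 0.1868 0.061 ]
0.02416547752512431 0.02390047878027979
[array([198.12615154, 263.97929596]), array([186.19504225, 260.41074136]), array([174.4004689, 256.9338417])]
pen_grip 0.76 [409.8 184.5] [ 0.6459 -0.2571  0.14  ]
pen_grip 0.64 [424.7 237.8] [ 0.5469 -0.278   0.14  ]
pen_grip 0.62 [381.2 227.6] [ 0.5668 -0.2002  0.14  ]
pen_tip 0.44 [320.6 254.1] [ 0.5323 -0.1003  0.015 ]
rack 0.68 [346.  245.3] [ 0.551  -0.1547  0.    ]
screwdriver 0.77 [320.5 250.7] [ 0.5407 -0.1016  0.    ]
```

View pics/c4.png

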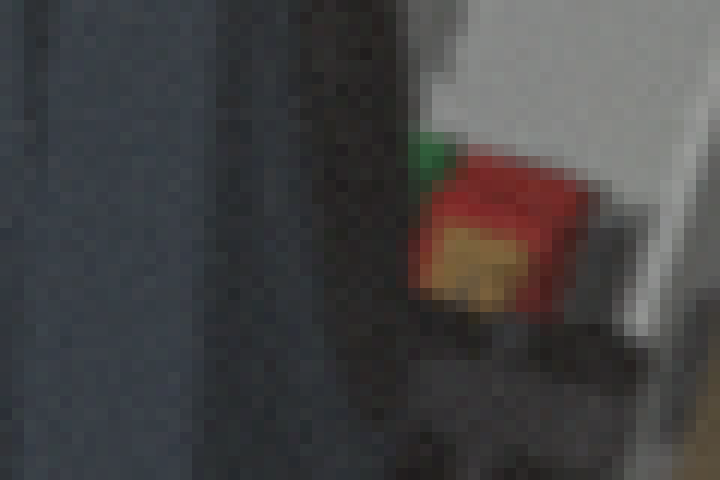

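View pics/c5.png

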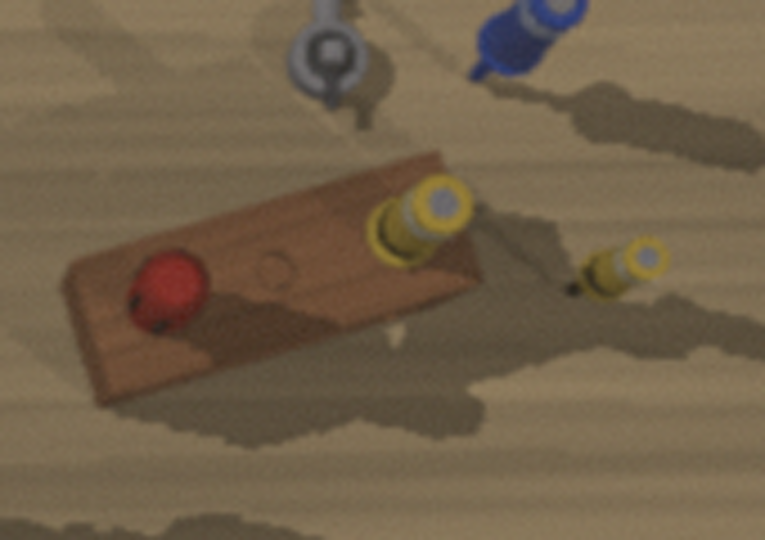

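```bash
python3 - <<'E'
from h import *
a=manip.sense();print(a['q'].round(3),a['t'])
t=manip.snapshot('top')
print(onplane(t,(388.4,224.6),.18),onplane(t,(379.3,231.5),.098))
s=manip.snapshot('scene');cv2.imwrite('pics/c6.png',cv2.resize(s['img'][130:230,130:290,::-1],None,fx=5,fy=5,interpolation=2))
plan([.55,-.2,.27])
E
```

```text
[ 0.069  0.4    1.732 -0.     1.009 -1.246] 6.375
[ 0.56613049 -0.20469739  0.18      ] [ 0.56539978 -0.20503022  0.098     ]
tool shift [-0.1444 -0.3187 -0.0312]
```

View pics/c6.png

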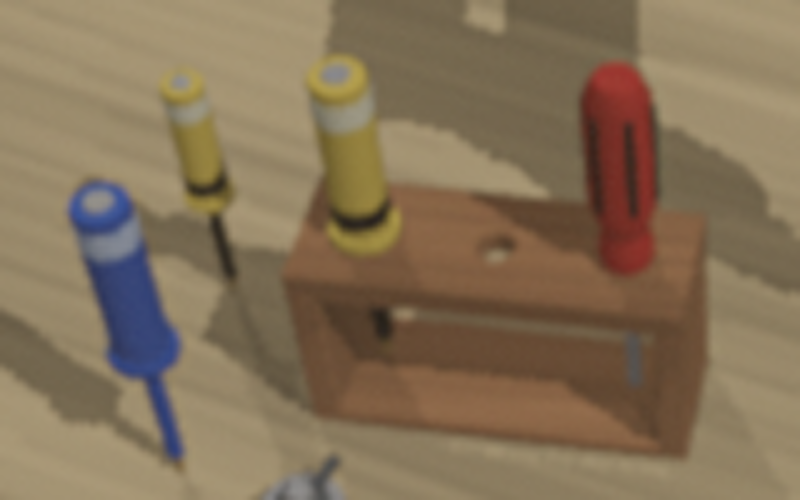

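>>> {"name": "play_rows", "arguments": {
  "steps": [
    [[-0.0241, -0.0531, -0.005, 0, 0, 0], [-0.0241, -0.0531, -0.005, 0, 0, 0], [-0.0241, -0.0531, -0.005, 0, 0, 0], [-0.0241, -0.0531, -0.005, 0, 0, 0], [-0.0241, -0.0531, -0.005, 0, 0, 0], [-0.0241, -0.0531, -0.005, 0, 0, 0], [0, 0, 0, 0, 0, 10], [0, 0, 0, 0, 0, 10], [0, 0, 0, 0, 0, 10], [0, 0, 0, 0, 0, 10]]
  ],
  "fingers": 0.65
}}

```text
t: 7.72
tcp_pos: [0.5501, -0.2002, 0.2687]
tool_rot: [0.462, 0.887, 0.0, -0.0]
force: [0.1, 0.2, 0.9]
finger_gap: 0.652
```

>>> {"name": "play_rows", "arguments": {
  "steps": [
    [[0, 0, 0, 0, 0, 9.3], [0, 0, 0, 0, 0, 9.3], [0, 0, 0, 0, 0, 0], [0, 0, 0, 0, 0, 0]]
  ]
}}

```text
t: 8.22
tcp_pos: [0.5501, -0.2, 0.2688]
tool_rot: [0.596, 0.803, -0.0, -0.0]
force: [0.2, 0.0, -0.4]
finger_gap: 0.648
```

```bash
python3 - <<'E'
from h import *
a=manip.sense();print(a['tcp_pos'],a['force'],a['q'].round(3),R.from_quat(a['tool_rot']).as_matrix().round(3))
s=snap('wrist','w4')
for l in ['pen_grip','screwdriver']:
  for d in manip.pinpoint(l,s)[:3]: print(l,round(d['score'],2),np.round(d['point'],1),onplane(s,d['point'],Z[l]).round(4))
for z in (.18,.14,.095): print(z,proj(s,[.566,-.205,z]))
E
```

```text
[ 0.55014845 -0.20004837  0.26879   ] [ 0.21247067  0.03863451 -0.4425893 ] [-0.54   0.46   1.521 -0.     1.161 -0.833] [[-0.289  0.957 -0.   ]
 [ 0.957  0.289  0.   ]
 [ 0.    -0.    -1.   ]]
pen_grip 0.63 [299.7 215.7] [ 0.5683 -0.2052  0.14  ]
pen_grip 0.62 [253.  277.9] [ 0.5457 -0.2756  0.14  ]
screwdriver 0.67 [292.7  91.6] [ 0.5353 -0.1033  0.    ]
0.18 [299.95349223 232.80035077]
0.14 [297.20980883 214.72013967]
0.095 [294.94402944 199.7892006 ]
```

View pics/w4.png

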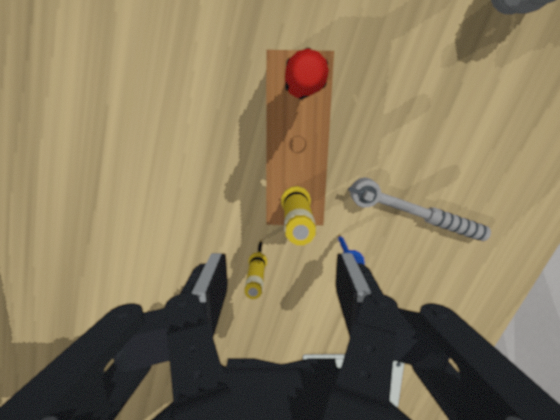

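The handle top at (300,232) matches my estimate of (0.566, -0.205). Moving above the pen and descending with the jaws straddling it.

>>> {"name": "play_rows", "arguments": {
  "steps": [
    [[-0.0095, 0.0142, 0, 0, 0, 0], [0, 0, 0.02, 0, 0, 0], [0, 0, 0.025, 0, 0, 0], [0, 0, 0.025, 0, 0, 0], [0, 0, 0.025, 0, 0, 0], [0, 0, 0.02, 0, 0, 0], [0, 0, 0.008, 0, 0, 0], [0, 0, 0, 0, 0, 0], [0, 0, 0, 0, 0, 0]]
  ]
}}

```text
t: 9.5
tcp_pos: [0.5671, -0.2054, 0.1467]
tool_rot: [0.597, 0.802, 0.0, 0.001]
force: [-0.7, 0.6, 1.1]
finger_gap: 0.65
```

```bash
python3 - <<'E'
from h import *
a=manip.sense();print(a['tcp_pos'],a['force'],a['finger_gap'])
s=snap('wrist','w5')
E
```

```text
[ 0.56714521 -0.20538483  0.14670459] [-0.69530289  0.62231472  1.09182088] 0.6496557888819099
```

View pics/w5.png

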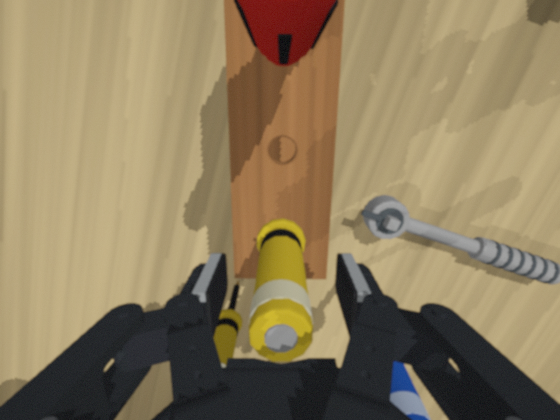

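>>> {"name": "play_rows", "arguments": {
  "steps": [
    [[0, 0, 0, 0, 0, 0], [0, 0, 0, 0, 0, 0], [0, 0, 0, 0, 0, 0], [0, 0, 0, 0, 0, 0], [0, 0, 0, 0, 0, 0], [0, 0, 0, 0, 0, 0]]
  ],
  "fingers": 0,
  "squeeze": 50
}}

```text
t: 10.3
tcp_pos: [0.567, -0.2053, 0.1465]
tool_rot: [0.597, 0.802, 0.0, 0.001]
force: [0.3, 0.5, 5.4]
finger_gap: 0.268
```

>>> {"name": "play_rows", "arguments": {
  "steps": [
    [[0, 0, -0.01, 0, 0, 0], [0, 0, -0.015, 0, 0, 0], [0, 0, -0.02, 0, 0, 0], [0, 0, -0.02, 0, 0, 0], [0, 0, -0.02, 0, 0, 0], [0, 0, -0.02, 0, 0, 0], [0, 0, -0.01, 0, 0, 0], [0, 0, 0, 0, 0, 0]]
  ]
}}

```text
t: 11.3
tcp_pos: [0.5668, -0.2052, 0.2618]
tool_rot: [0.597, 0.802, 0.0, 0.001]
force: [0.5, 0.2, -1.1]
finger_gap: 0.264
```

```bash
python3 - <<'E'
from h import *
a=manip.sense();print(a['tcp_pos'],a['force'],a['finger_gap'],a['q'].round(3))
for n in ('wrist','scene','top'):
  s=snap(n,n+'6')
  if n!='wrist':
    p=a['tcp_pos']-[0,0,.006];print(proj(s,p),proj(s,p-[0,0,.125]))
E
```

```text
[ 0.5667965  -0.20518039  0.26176911] [ 0.52222992  0.21641107 -1.09809929] 0.2641264964575411 [-0.533  0.491  1.486  0.     1.163 -0.824]
[190.4297209  110.44439455] [200.09683476 161.67534449]
[398.85800044 217.04329172] [382.87639054 228.28012608]
```

View pics/wrist6.png

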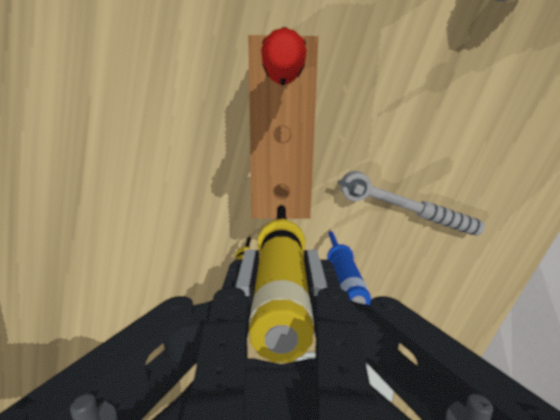

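View pics/scene6.png

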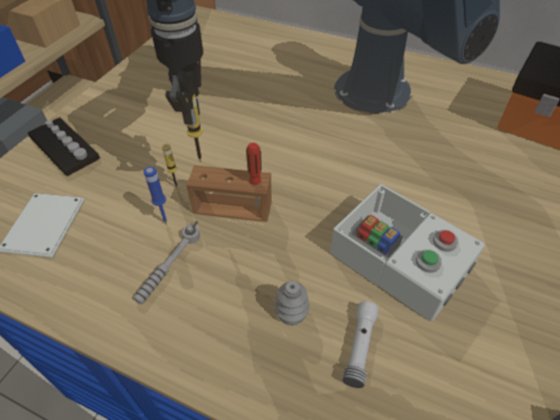

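The pen is out of the rack and held. The wrist view shows the empty hole at (281,190), and the other tools are undisturbed. I'll raise it so the tip clears the screwdriver, then go over the red terminal.

>>> {"name": "play_rows", "arguments": {
  "steps": [
    [[0, 0, -0.02, 0, 0, 0], [0, 0, -0.035, 0, 0, 0], [0, 0, -0.035, 0, 0, 0], [0.02, 0.003, 0, 0, 0, 0], [0.035, 0.005, 0, 0, 0, 0], [0.045, 0.006, 0, 0, 0, 0], [0.05, 0.007, 0, 0, 0, 0], [0.05, 0.007, 0, 0, 0, 0], [0.05, 0.007, 0, 0, 0, 0], [0.045, 0.006, 0, 0, 0, 0]]
  ]
}}

```text
t: 12.7
tcp_pos: [0.5188, 0.0919, 0.3486]
tool_rot: [0.597, 0.802, -0.001, -0.002]
force: [0.6, 0.6, -0.9]
finger_gap: 0.264
```

>>> {"name": "play_rows", "arguments": {
  "steps": [
    [[0.035, 0.005, 0, 0, 0, 0], [0.017, 0.002, 0.02, 0, 0, 0], [0, 0, 0.04, 0, 0, 0], [0, 0, 0.04, 0, 0, 0], [0, 0, 0.025, 0, 0, 0], [0, 0, 0, 0, 0, 0], [0, 0, 0, 0, 0, 0]]
  ]
}}

```text
t: 13.58
tcp_pos: [0.5126, 0.1415, 0.2258]
tool_rot: [0.597, 0.802, -0.0, -0.0]
force: [-0.1, -0.5, -0.4]
finger_gap: 0.269
```

```bash
python3 - <<'E'
from h import *
a=manip.sense();print(a['tcp_pos'],a['force'],a['finger_gap'],a['q'].round(3))
for n in ('wrist','scene','top'):
  s=snap(n,n+'7')
  p=a['tcp_pos'];print(n,'tip',proj(s,p-[0,0,.1315]),'screw',proj(s,[.513,.141,.061]))
  for l in ('pen_tip','red_screw'):
    for d in manip.pinpoint(l,s)[:2]: print(l,round(d['score'],2),np.round(d['point'],1))
  if n=='scene': cv2.imwrite('pics/c7.png',cv2.resize(s['img'][150:270,320:480,::-1],None,fx=5,fy=5,interpolation=2))
E
```

```text
[0.51259439 0.1415006  0.22582053] [-0.12819673 -0.45888154 -0.4337363 ] 0.2688062686673631 [ 0.059  0.444  1.698  0.     1.    -0.233]
wrist tip [281.26295739 203.44024017] screw [281.51160224 193.77908965]
red_screw 0.83 [283.3 193.3]
scene tip [373.27510888 208.67944245] screw [370.4201711  219.80547923]
pen_tip 0.56 [390.4 233. ]
red_screw 0.66 [368.7 220.1]
top tip [195.2754728  262.77524239] screw [198.0811838  263.92010574]
red_screw 0.62 [196.1 266. ]
```

View pics/wrist7.png

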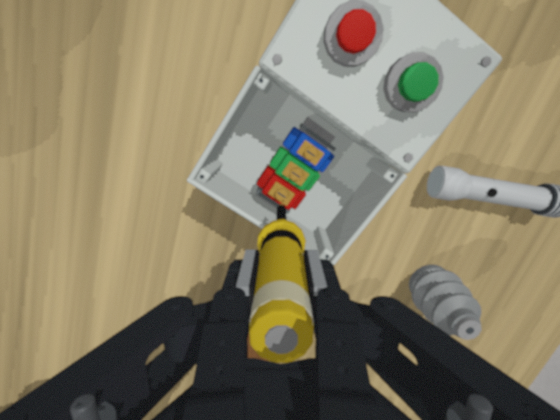

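View pics/c7.png

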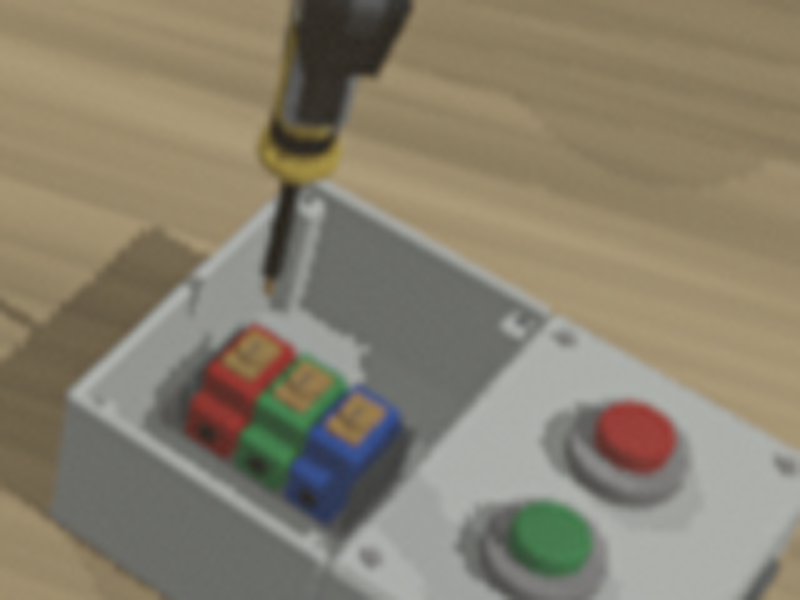

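>>> {"name": "play_rows", "arguments": {
  "steps": [
    [[0, 0, 0.012, 0, 0, 0], [0, 0, 0.012, 0, 0, 0], [0, 0, 0.004, 0, 0, 0], [0, 0, 0, 0, 0, 0], [0, 0, 0, 0, 0, 0]]
  ]
}}

```text
t: 14.65
tcp_pos: [0.5131, 0.1411, 0.1979]
tool_rot: [0.597, 0.802, 0.0, 0.0]
force: [-0.1, -1.1, 0.3]
finger_gap: 0.264
```

```bash
python3 - <<'E'
from h import *
a=manip.sense();print(a['tcp_pos'],a['force'],a['finger_gap'],R.from_quat(a['tool_rot']).as_matrix()[:,2].round(4))
for n,(x,y,f) in dict(wrist=(230,130,7),scene=(335,180,9)).items():
  s=snap(n,n+'8')
  p=a['tcp_pos'];print(n,'tip',(proj(s,p-[0,0,.1315])-[x-.5,y-.5])*f,'screw',(proj(s,[.513,.141,.061])-[x-.5,y-.5])*f)
  w,h=800//f,600//f
  cv2.imwrite('pics/%s8c.png'%n,cv2.resize(s['img'][y:y+h,x:x+w,::-1],None,fx=f,fy=f,interpolation=2))
E
```

```text
[0.51310356 0.14114103 0.1978965 ] [-0.086876   -1.0780846   0.31635807] 0.26353425241957545 [ 4.e-04  0.e+00 -1.e+00]
wrist tip [361.65098003 517.37107811] screw [360.51076379 505.37796826]
scene tip [327.38181634 347.54747531] screw [323.28153994 362.74931303]
```

View pics/wrist8c.png

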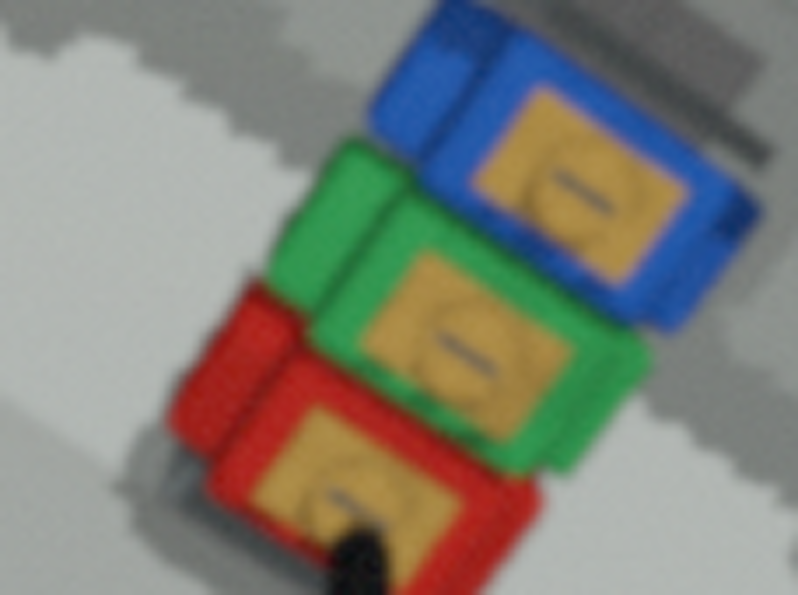

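View pics/scene8c.png

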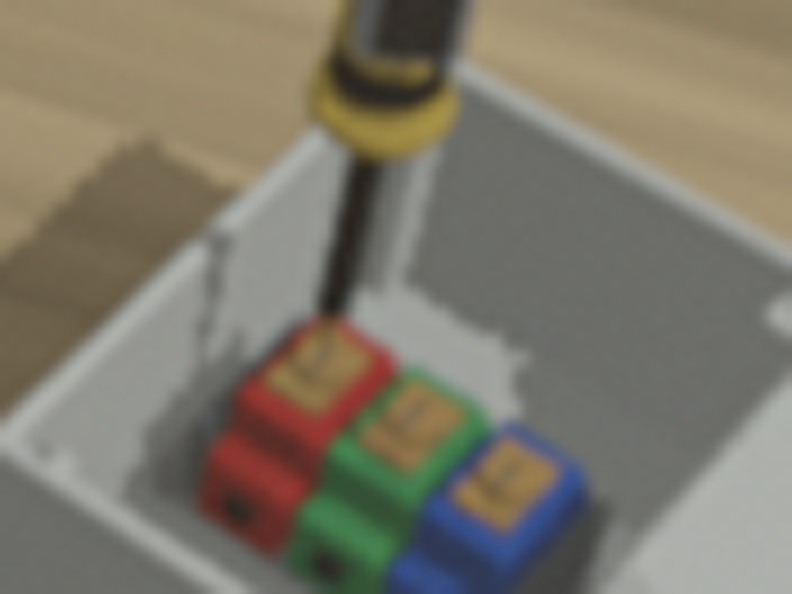

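```bash
python3 - <<'E'
from h import *
a=manip.sense();p=a['tcp_pos']
for n,(x,y,f) in dict(wrist=(230,130,7),scene=(335,180,9)).items():
  s=manip.snapshot(n)
  e=p-[0,0,.1315-.012]
  print(n,[((proj(s,e+np.array(o))-[x-.5,y-.5])*f).round(0) for o in ([0,0,0],[.004,0,0],[-.004,0,0],[0,.004,0],[0,-.004,0])])
  if n=='scene':
    f=16;x,y=350,195;cv2.imwrite('pics/c9.png',cv2.resize(s['img'][y:y+37,x:x+50,::-1],None,fx=f,fy=f,interpolation=0))
    print([((proj(s,q)-[x-.5,y-.5])*f).round(0) for q in (e,p-[0,0,.1315],[.513,.141,.061])])
E
```

```text
wrist [array([362., 548.]), array([394., 557.]), array([329., 538.]), array([371., 516.]), array([352., 579.])]
scene [array([336., 312.]), array([330., 325.]), array([341., 299.]), array([354., 317.]), array([318., 306.])]
[array([357., 314.]), array([342., 377.]), array([335., 405.])]
```

View pics/c9.png

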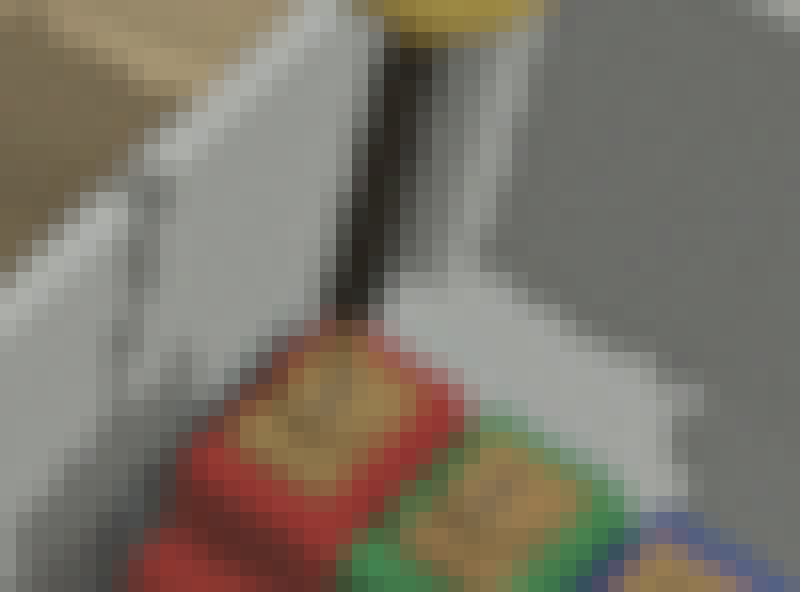

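>>> {"name": "play_rows", "arguments": {
  "steps": [
    [[0.0005, 0, 0.0025, 0, 0, 0], [0, 0, 0.0015, 0, 0, 0], [0, 0, 0, 0, 0, 0], [0, 0, 0, 0, 0, 0]]
  ]
}}

```text
t: 15.35
tcp_pos: [0.5128, 0.1416, 0.1938]
tool_rot: [0.597, 0.802, -0.0, 0.0]
force: [-0.3, 0.1, -0.8]
finger_gap: 0.266
```

>>> {"name": "play_rows", "arguments": {
  "steps": [
    [[0, 0, 0.001, 0, 0, 0], [0, 0, 0.001, 0, 0, 0], [0, 0, 0, 0, 0, 0]]
  ]
}}

```text
t: 15.72
tcp_pos: [0.5128, 0.1416, 0.1919]
tool_rot: [0.597, 0.802, 0.0, 0.0]
force: [-0.8, 0.5, 1.2]
finger_gap: 0.271
```

>>> {"name": "play_rows", "arguments": {
  "steps": [
    [[0, 0, 0.001, 0, 0, 0], [0, 0, 0, 0, 0, 0]]
  ]
}}

```text
t: 15.98
tcp_pos: [0.5128, 0.1416, 0.1909]
tool_rot: [0.597, 0.802, 0.0, 0.0]
force: [-0.8, -0.0, 0.7]
finger_gap: 0.269
```

>>> {"name": "play_rows", "arguments": {
  "steps": [
    [[0, 0, 0.001, 0, 0, 0], [0, 0, 0, 0, 0, 0]]
  ]
}}

```text
t: 16.23
tcp_pos: [0.5128, 0.1416, 0.1899]
tool_rot: [0.597, 0.802, 0.0, 0.0]
force: [-0.4, 0.5, 1.1]
finger_gap: 0.265
```

>>> {"name": "play_rows", "arguments": {
  "steps": [
    [[0, 0, 0.001, 0, 0, 0], [0, 0, 0, 0, 0, 0], [0, 0, 0, 0, 0, 0]]
  ]
}}

```text
t: 16.6
tcp_pos: [0.5129, 0.1416, 0.1889]
tool_rot: [0.597, 0.802, 0.0, 0.0]
force: [-0.1, -0.4, 2.5]
finger_gap: 0.267
```

```bash
python3 - <<'E'
from h import *
f=[];z=[]
for i in range(24):
  s=manip.snapshot('wrist' if i%2 else 'scene');a=manip.sense();f.append(a['force']);z.append(a['tcp_pos'])
f=np.array(f);print(f.mean(0),f.std(0)/5,np.mean(z,0),a['t'])
for n,(x,y,k) in dict(wrist=(230,130,7),scene=(335,180,9)).items():
  s=manip.snapshot(n)
  cv2.imwrite('pics/%s9c.png'%n,cv2.resize(s['img'][y:y+600//k,x:x+800//k,::-1],None,fx=k,fy=k,interpolation=2))
E
```

```text
[ 0.22565233 -0.04803014  1.97165586] [0.08298717 0.09411403 0.1104222 ] [0.5128036  0.141609   0.18884093] 17.8
```

View pics/wrist9c.png

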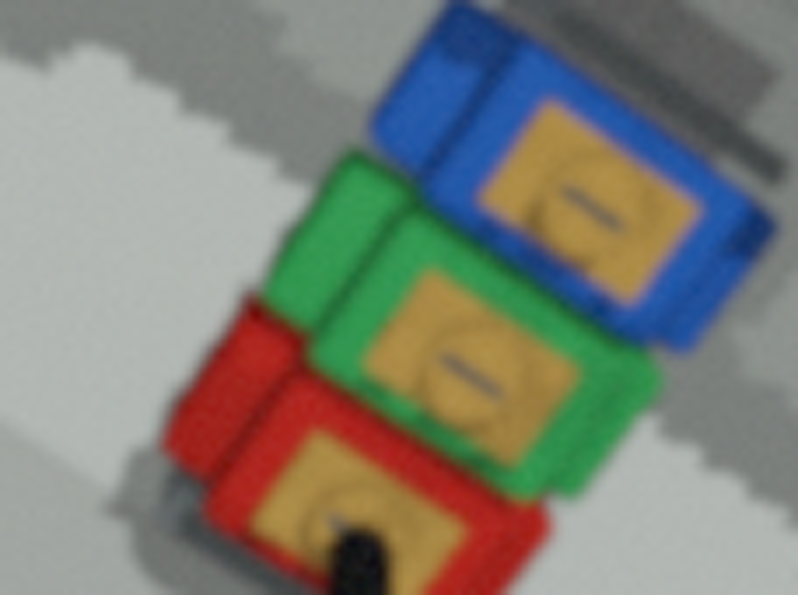

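View pics/scene9c.png

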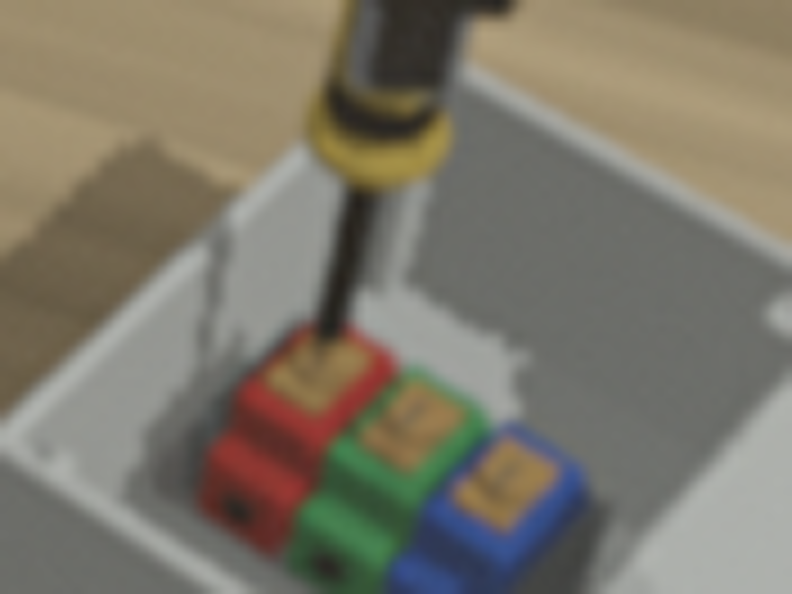

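>>> {"name": "play_rows", "arguments": {
  "steps": [
    [[0, 0, 0.0004, 0, 0, 0], [0, 0, 0, 0, 0, 0], [0, 0, 0, 0, 0, 0], [0, 0, 0, 0, 0, 0]]
  ]
}}

```text
t: 18.4
tcp_pos: [0.5128, 0.1416, 0.1884]
tool_rot: [0.597, 0.802, 0.0, 0.0]
force: [-0.0, 0.1, 2.7]
finger_gap: 0.272
```

```bash
python3 - <<'E'
from h import *
f=[];z=[]
for i in range(24):
  s=manip.snapshot('wrist' if i%2 else 'scene');a=manip.sense();f.append(a['force']);z.append(a['tcp_pos'])
f=np.array(f);print(f.mean(0),f.std(0)/5,np.mean(z,0),a['t'],R.from_quat(a['tool_rot']).as_matrix()[:,2].round(4),a['finger_gap'])
E
```

```text
[0.05113122 0.02313159 2.14541151] [0.10399701 0.08534474 0.1389738 ] [0.51276286 0.14160708 0.18842069] 19.6 [ 1.e-04 -0.e+00 -1.e+00] 0.2673761998493359
```

```bash
python3 - <<'E'
from h import *
print(manip.sign_off())
E
```

```text
the job is handed in; nothing more can be done
None
```

I pressed the stop button and set the yellow test pen on the red terminal's screw. The job is handed in at about 19.6 s, with the robot still holding the pen there.

- **Stop button:** I pushed it about 6 mm down, where the force rose to 14.5 N. It was back up in the next picture. The fingers never went near the green start button.
- **Pen:** I drew the larger yellow pen from the end hole of the rack. The two look-alike pens and the other tools were still in place in the pictures afterwards.
- **Pin depth:** Two estimates put the pin about half-way in.
  - **Force:** The sensor reads 2.15 N, and adding about 0.8 N for the pen's weight gives roughly 3 N on the pin. The pen's weight is only known roughly.
  - **Height:** The tool stands about 4.1 mm below where the pin should first touch.
- **Upright and centred:** The tool axis is vertical. In the scene view the pin meets the middle of the screw; the wrist view puts it about 1 mm off, and I left that.
- **Disagreement:** Before I picked up the pen, the top camera put the red screw about 3 mm from where the wrist camera did. The scene camera agreed with the wrist camera, so I used that position. I couldn't see the pin against the screw from the top camera.

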